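# Book out a seed pail at the potting-bench scanner

### The job

Book out the blue seed pail: lift it off the wooden riser by its handle, stand it wholly on the black scan pad with its striped label facing the scan gun, and let go of it. Then squeeze the gun's orange trigger fully in against the grip, keep it in for about a second, and let it spring back out. Finally carry the pail to the green tray and leave it standing upright on the tray's floor; never tip or drop the pail, and leave the vase, bowl and terracotta pot where they are.

Things in the scene. Friction and masses are not known exactly. Their poses are not given: they have to be found in the camera images.
- pail: Loose rigid blue metal pail with a fixed steel lid, 0.28-0.56 kg: 82 mm across at the foot, 90 at the top, lid 94 mm across, lid top 94 mm above the foot. Origin: centre of its underside, z up. Rigid bow handle over the lid, along the pail's y. A striped white label on its +y side folds over onto the lid's edge there, so it is seen from above too. It starts upright on the riser.
- handle (a point): Centre of the pail's wooden handle bar, 135 mm above the pail's foot; axes as the pail's. The bar runs along y: 12 mm thick (x), 14 mm high, 82 mm long; steel uprights at y = -37 and +37 mm leave 68 mm free to grip between them, with 34 mm of air under the bar.
- label (a point): Centre of the upright striped label on the pail's +y side, 46.5 mm from the pail's axis, 48 mm above its foot.
- riser: Fixed slatted wooden riser, 140 x 140 mm, top 60 mm above the bench. Origin: centre of its underside. It stands left or right of the bench's middle; the green tray stands on the other side.
- tray: Fixed green open tray, 175 x 175 mm outside, 5 mm walls 20 mm high over the bench, inside 165 x 165 mm with a floor 5 mm above the bench. Origin: centre of its underside.
- station: Fixed scan station, z up: plywood board 160 (x) x 350 mm (y), 12 mm thick; black scan pad on its -y half, grey pistol-shaped scan gun clamped head-down on its +y half, window towards the pad (-y). Gun head: x +-30, y 35 to 145 mm, top at z 92 mm. Grip: upright from the head, 26 x 26 mm, centre y = 113 mm, top at z 168 mm; orange trigger on its pad side. Origin: centre of the underside.
- pad (a point): Centre of the top of the black, yellow-edged scan pad, 150 x 150 mm, 15 mm above the bench; axes as the station's. The gun's window is 129 mm away towards +y, 64 mm above the bench.
- squeeze (a point): Fixed point in the gun, 145 mm above the bench, midway between the grip's back face (18 mm to the station's +y) and the front face of the fully squeezed trigger (18 mm to -y); axes as the station's. Squeeze along y here, from above: the head is 53 mm below, the grip's top 23 mm above. With the trigger out its tip reaches 33 mm to -y, 9 mm above this point.
- trigger (a joint): Sprung orange trigger blade, 20 mm wide (x), 7 mm thick, reaching 55 mm up from a hinge (along x) 101 mm above the bench. 0 = fully out, leaning 0.26 rad from the grip towards the pad; 0.26 rad = fully squeezed, upright, 3 mm off the grip. 40 mm above the hinge it needs about 2 N to start and 8 N to stay fully in; it springs out when let go.
- trigger_tip (a point): Top end of the trigger blade, 55 mm from its hinge, in mid-thickness; moves with the trigger.
- vase: Loose pale greyish glass vase, 160 mm tall, 92 mm across at most; bystander. Origin: centre of its underside.
- bowl: Loose white bowl, 110 mm across, 45 mm high; bystander. Origin: centre of its underside.
- pot: Loose terracotta pot, 72 mm across, 65 mm high; bystander. Origin: centre of its underside.

How it is judged:
By the outcome, as a careful person would: the job done as asked, in the order asked, and still so for the second after the job is handed in, with the robot touching nothing.
It also fails if it takes over 69 s, if anything falls off the work surface, if the arm or the gripper's body presses on something with over 40 N, if the wrist force passes 120 N, or if a joint passes its speed limit or range.

### The arm

A 7-joint arm with a two-finger parallel gripper is mounted at the origin on the work surface. World frame = base frame: x ahead of the robot, y to its left, z up, the work surface at z = 0. Lengths are in m, angles in degrees, forces in N, time in s.
With the tool pointing down it reaches from about 0.425 to 0.8 m from the base axis. Payload 8.3 kg.
Tool frame: the origin (TCP) lies midway between the tips of the shut fingers; the grasp point (between the pads) lies 19 mm behind it; z points along the fingers, y is the line along which they close (so a half turn about z gives the same grasp; the last joint's range is limited). The gripper opens to 85 mm and grips with 20 to 120 N. Pads are 22 mm wide; open, the fingers measure 114 mm over their backs; the gripper's body (76 mm by 85 mm) begins 54 mm behind the grasp point. The pads swing forward as they close: fully open they stand 13 mm farther back than shut.
Start: joints at [62.286, 21.967, 0.94, 78.501, -0.361, 79.538, -2.664], TCP at [0.255, -0.57, 0.231] pointing down, gripper open.
Joint ranges: [-169.22, 169.22], [-14.56, 117.87], [-87.37, 89.26], [10.42, 133.3], [-82.24, 262.24], [0.94, 117.77], [-172.7, 172.7]. Speed limits (degrees/s): [136.94, 136.94, 172.46, 172.46, 180, 180, 180].

### API

Orientations are given as [roll, pitch, yaw] about the fixed x, y, z axes, in that order (R = Rz(yaw) Ry(pitch) Rx(roll)).
In Python, from station import bot, ik, sensors, read_camera, calibration, workorder gives the robot as it stands. Calls block until the motion is done:
- bot.movep(position, orientation): joint-space move of the TCP to a pose.
- bot.line_to(position, rot=None, velocity=0.15): straight line of the TCP; rot=None keeps the orientation; velocity is the mean speed in m/s.
- bot.movej(angles): joint-space move.
- bot.open_jaws() and bot.close(f_grip=None): open the fingers fully, or close them until they stop; f_grip is the grip in N (None keeps the last).
- bot.dwell(seconds).
- ik(position, orientation): joint angles nearest the present ones, or None.
- sensors.state(): the state.
- read_camera(name): name is "scene" or "side" or "wrist"; returns the picture (480x640x3 uint8, red, green, blue); there is no depth.
- calibration(name): a dict with "fx", "fy", "cx", "cy" (pixels), "cam_to_world" (4x4, takes a point from camera to world coordinates); the wrist camera has in their place "hand_eye" (4x4, takes a point from camera to tool coordinates, whose origin is the TCP and whose axes are the flange's). Camera axes: x right, y down, z forward; pixel columns grow to the right and rows downward; lengths in m; the calibration is good to about 2 mm. A picture is of the moment at which its call begins: read the wrist's pose just before it. calibration takes no time and is no camera call.
A pose or a line that the arm cannot do raises bot.MotionError and nothing moves.
- workorder.close_job(): hands the job in; it is judged then, once.
The state is a dict: "time": time; "joints": joint angles; "joint_vel": joint speeds; "joint_efforts": joint torques, N m; "position": TCP position; "ee_rot": TCP orientation; "contact_force": force on the tool from outside, world axes, zero at the start; "torque": the same for the moment, N m; "width": finger opening in m; "grip_force": force on a finger pad.
Only numpy, scipy, OpenCV 4.12 (cv2) and the standard library are available. Lean on these libraries where they do the work, as an engineer would, in place of code of your own. Each camera call takes 0.05 s, during which the arm holds its last target. There are 200 camera calls.

## Working session

There is one attempt and no reset: what is moved stays moved. The work goes in short steps, each a Python script; the robot and the scene stay as the last script left them, time stands still between calls to the robot, and variables do not carry over. Pictures are saved under pics/ and viewed, at most 10 in all, crops included, and the job is handed in when it is done.

```bash
mkdir -p pics; ls; python3 - <<'E'
from station import bot, ik, sensors, read_camera, calibration
import cv2,numpy as np
for n in("scene","side"):
    cv2.imwrite(f"pics/{n}0.png",read_camera(n)[...,::-1])
    c=calibration(n);print(n,{k:np.round(np.array(v),4).tolist() for k,v in c.items()})
print(calibration("wrist"));print(sensors.state())
E
```

```text
pics
scene {'fx': 453.5134, 'fy': 453.5134, 'cx': 321.3094, 'cy': 238.3216, 'cam_to_world': [[0.8819, 0.3356, -0.331, 0.9385], [0.4714, -0.6179, 0.6293, -0.7168], [0.0067, -0.711, -0.7031, 0.9689], [0.0, 0.0, 0.0, 1.0]]}
side {'fx': 619.0206, 'fy': 619.0206, 'cx': 319.0507, 'cy': 243.6752, 'cam_to_world': [[-0.8509, -0.281, 0.4438, -0.2021], [-0.5253, 0.4536, -0.7199, 1.1754], [0.001, -0.8457, -0.5336, 1.0155], [0.0, 0.0, 0.0, 1.0]]}
{'fx': 405.67375648637244, 'fy': 405.67375648637244, 'cx': 322.702945193663, 'cy': 236.58440450895966, 'hand_eye': array([[-6.78354396e-05, -9.60144452e-01, -2.79504250e-01,
         7.09196701e-02],
       [ 9.99998809e-01,  3.65872745e-04, -1.49953371e-03,
        -4.62078498e-04],
       [ 1.54203196e-03, -2.79504019e-01,  9.60143284e-01,
        -1.42674840e-01],
       [ 0.00000000e+00,  0.00000000e+00,  0.00000000e+00,
         1.00000000e+00]])}
{'time': 0.1, 'joints': array([62.28755846, 22.01029657,  0.93808051, 78.55566022, -0.36062054,
       79.53611546, -2.66612121]), 'joint_vel': array([ 0.07384747, -0.13068291,  0.0027143 , -0.13726803, -0.02116372,
       -0.07471377,  0.01169683]), 'joint_efforts': array([ 3.37204991e-03, -6.29133940e+01,  8.48106667e-01, -3.72764325e+01,
        1.70381862e-02,  1.04333286e-02,  7.92496394e-06]), 'position': array([ 0.25514406, -0.57006193,  0.23037738]), 'ee_rot': array([-1.79900767e+02,  1.66237893e-03,  2.41104944e+01]), 'contact_force': array([0.09099056, 0.57968036, 0.4978981 ]), 'torque': array([ 0.02433178, -0.01992523, -0.01133915]), 'grip_force': 0.0, 'width': 0.0855065420163185}
```

View pics/scene0.png

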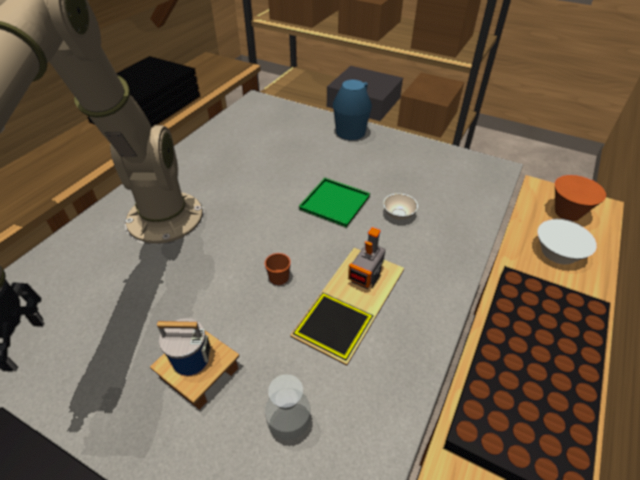

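View pics/side0.png

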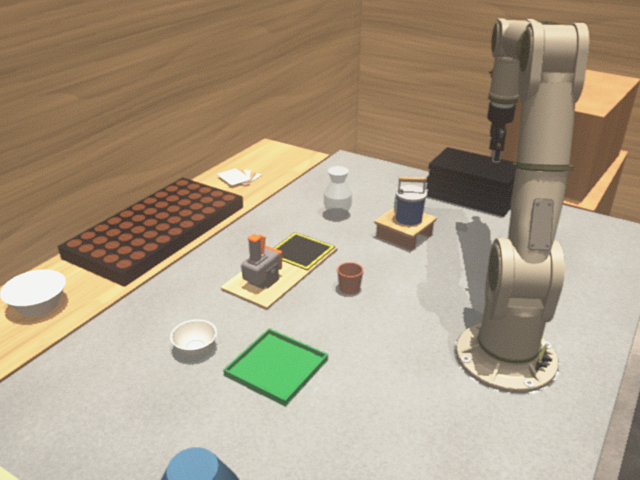

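The scene picture shows the riser with the pail at about (187,350), the station at (350,305), the tray at (335,202), the pot at (278,268), the vase at (288,405) and the bowl at (400,208). The side picture agrees with this. I'll enlarge both to read the corners.

```bash
python3 - <<'E'
import cv2
a=cv2.imread("pics/scene0.png")[170:410,140:440];cv2.imwrite("pics/sc.png",cv2.resize(a,(750,600),interpolation=cv2.INTER_CUBIC))
a=cv2.imread("pics/side0.png")[160:400,160:460];cv2.imwrite("pics/sd.png",cv2.resize(a,(750,600),interpolation=cv2.INTER_CUBIC))
E
```

```text
(no output)
```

View pics/sc.png

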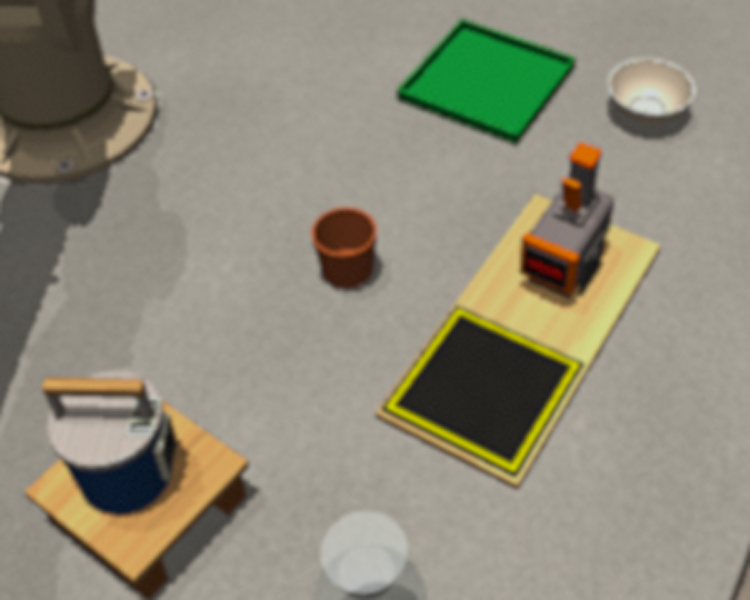

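View pics/sd.png

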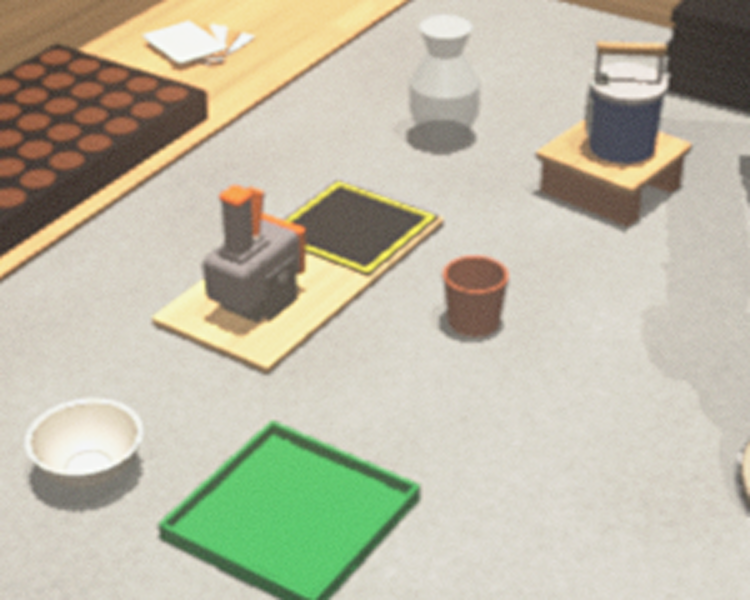

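The enlarged crops clearly show the corners of the pad, board, tray and riser, the ends of the handle, and the label on the pail's right (+x) side. Next I'll back-project them.

```bash
cat > h.py <<'E'
import numpy as np
from station import bot, ik, sensors, read_camera, calibration, workorder
def ray(c,T,px,z):
    d=T[:3,:3]@[(px[0]-c["cx"])/c["fx"],(px[1]-c["cy"])/c["fy"],1]
    return T[:3,3]+d*(z-T[2,3])/d[2]
def fixed(name,px,z):
    c=calibration(name); return ray(c,np.array(c["cam_to_world"]),px,z)
E
python3 - <<'E'
from h import *
P={'tray':(.02,[(462,21),(575,62),(517,140),(399,95)],[(273,424),(418,490),(315,602),(160,530)]),
'pad':(.015,[(458,308),(582,362),(517,476),(385,408)],[(340,183),(440,217),(368,270),(287,220)]),
'board':(.012,[(537,196),(660,245),(517,485),(378,412)],[(155,322),(268,368),(442,222)]),
'griptop':(.168,[(586,155)],[(240,193)]),
'handle':(.202,[(45,383),(143,383)],[(598,45),(666,45)]),
'lidlabel':(.154,[(143,425)],[]),
'riser':(.06,[(27,490),(247,463),(142,574)],[(537,153),(692,147),(630,186)]),
'potrim':(.065,[(345,232)],[(475,276)]),'vasetop':(.16,[(365,545)],[(446,27)]),'bowl':(.045,[(651,90)],[(85,435)])}
for k,(z,a,b) in P.items():
    for n,o,l in(("scene",(140,170),a),("side",(160,160),b)):
        q=np.array([fixed(n,(p[0]/2.5+o[0],p[1]/2.5+o[1]),z)[:2] for p in l])
        if len(q): print(k,n,q.round(3).tolist(),q.mean(0).round(3))
E
```

```text
tray scene [[0.364, 0.396], [0.537, 0.389], [0.535, 0.217], [0.366, 0.221]] [0.451 0.306]
tray side [[0.522, 0.236], [0.351, 0.241], [0.354, 0.408], [0.523, 0.41]] [0.437 0.324]
pad scene [[0.592, -0.044], [0.736, -0.046], [0.735, -0.195], [0.587, -0.189]] [ 0.663 -0.118]
pad side [[0.723, -0.189], [0.578, -0.186], [0.591, -0.046], [0.73, -0.084]] [ 0.655 -0.126]
board scene [[0.594, 0.149], [0.749, 0.146], [0.738, -0.201], [0.582, -0.195]] [ 0.666 -0.025]
board side [[0.736, 0.157], [0.584, 0.157], [0.572, -0.182]] [0.631 0.044]
griptop scene [[0.67, 0.085]] [0.67  0.085]
griptop side [[0.659, 0.092]] [0.659 0.092]
handle scene [[0.403, -0.402], [0.472, -0.365]] [ 0.438 -0.384]
handle side [[0.464, -0.357], [0.396, -0.4]] [ 0.43  -0.379]
lidlabel scene [[0.47, -0.376]] [ 0.47  -0.376]
riser scene [[0.368, -0.438], [0.524, -0.323], [0.508, -0.451]] [ 0.467 -0.404]
riser side [[0.515, -0.314], [0.359, -0.428], [0.386, -0.303]] [ 0.42  -0.348]
potrim scene [[0.455, -0.046]] [ 0.455 -0.046]
potrim side [[0.447, -0.036]] [ 0.447 -0.036]
vasetop scene [[0.689, -0.382]] [ 0.689 -0.382]
vasetop side [[0.686, -0.381]] [ 0.686 -0.381]
bowl scene [[0.653, 0.355]] [0.653 0.355]
bowl side [[0.647, 0.367]] [0.647 0.367]
```

```bash
python3 - <<'E'
from h import *
import cv2
bot.movep([.434,-.382,.30],[180,0,29.5])
s=sensors.state();im=read_camera("wrist");print(s["position"],s["ee_rot"],s["time"],s["joints"].round())
cv2.imwrite("pics/w1.png",im[...,::-1])
E
```

```text
[ 0.43240754 -0.38378582  0.29940106] [-1.79979831e+02  8.26789176e-02  2.93248326e+01] 1.1417 [ 43.  15.  -6.  79.   2.  86. -24.]
```

View pics/w1.png

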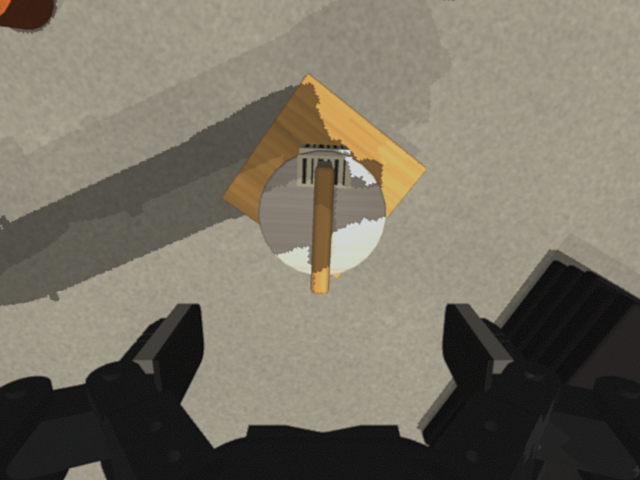

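The wrist view shows the handle bar top running from (324,167) at the label end to (320,292). Before grasping I'll work out its pose and look at the station from above.

```bash
cat >> h.py <<'E'
from scipy.spatial.transform import Rotation as Ro
def wrist(px,z,pos,rpy):
    c=calibration("wrist");T=np.eye(4);T[:3,:3]=Ro.from_euler("xyz",rpy,degrees=True).as_matrix();T[:3,3]=pos
    return ray(c,T@c["hand_eye"],px,z)
E
python3 - <<'E'
from h import *
import cv2
p=[0.43240754,-0.38378582,0.29940106];r=[-179.98,.083,29.325]
a=wrist((324,167),.202,p,r);b=wrist((320,292),.202,p,r);d=a-b
print(a,b,(a+b)/2,np.hypot(*d[:2]),np.degrees(np.arctan2(d[1],d[0])))
bot.movep([.65,-.06,.35],[180,0,88]);bot.dwell(.3)
s=sensors.state();im=read_camera("wrist");print(s["position"].tolist(),s["ee_rot"].tolist(),s["time"],s["joints"].round())
cv2.imwrite("pics/w2.png",cv2.resize(im[:450,...,::-1],(800,562),interpolation=cv2.INTER_CUBIC))
E
```

```text
[ 0.4702956  -0.36237591  0.202     ] [ 0.39965468 -0.39918864  0.202     ] [ 0.43497514 -0.38078227  0.202     ] 0.07965749713415408 27.525133020827937
[0.6498221674739698, -0.060926611613760846, 0.35004652293365385] [-179.99874749939522, 0.018731452902761767, 87.91430522714838] 2.9417 [ 18.  27. -25.  58.  11.  97.  -6.]
```

View pics/w2.png

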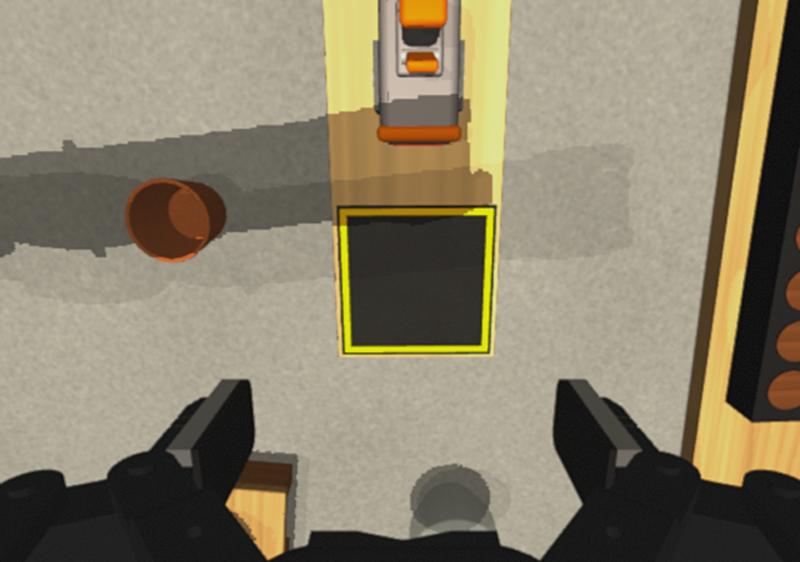

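From above, the pad corners are at (337,206), (496,206), (492,354) and (341,354) in the enlarged picture. The orange cap on the grip is at about (423,11). I'll compute the station pose and go grasp the pail.

```bash
python3 - <<'E'
from h import *
p=[0.64982217,-0.06092661,0.35004652];r=[-180,.0187,87.914]
w=lambda u,v,z:wrist((u/1.25,v/1.25),z,p,r)
q=np.array([w(*c,.015) for c in((337,206),(496,206),(492,354),(341,354))])[:,:2];print(q.round(4).tolist(),q.mean(0))
print("grip edge y+.. (pad-side face of cap)",w(401,26,.168),w(446,26,.168),"top mid",w(423,11,.168),"head",w(378,127,.092),w(460,127,.092))
ang=28
bot.movep([.435,-.381,.27],[180,0,ang])
bot.line_to([.435,-.381,.176],velocity=.12); bot.dwell(.2); print(sensors.state()["contact_force"])
bot.close(f_grip=50)
s=sensors.state();print(s["width"],s["grip_force"],s["contact_force"],s["position"],s["ee_rot"],s["time"])
bot.line_to([.435,-.381,.276],velocity=.1)
bot.dwell(.3)
s=sensors.state();print(s["width"],s["grip_force"],s["contact_force"],s["torque"],s["time"])
E
```

```text
[[0.588, -0.0386], [0.7363, -0.044], [0.7343, -0.1927], [0.5812, -0.1871]] [ 0.6599624  -0.11558865]
grip edge y+.. (pad-side face of cap) [0.65302467 0.07854834 0.168     ] [0.67899839 0.07759597 0.168     ] top mid [0.66592277 0.0858386  0.168     ] head [0.63339136 0.02680549 0.092     ] [0.69487578 0.02455986 0.092     ]
[-0.70395988 -0.26604853 -0.39316024]
0.011310071055146132 49.973371624946594 [ 0.86586765 -0.64274464 -0.45472308] [ 0.43512144 -0.38104589  0.1760537 ] [ 1.79986547e+02 -8.29223788e-03  2.80014105e+01] 6.2583
0.011218179022204317 49.450281858444214 [ 0.00940486 -0.0981193  -4.62633761] [ 0.02324444 -0.01101059 -0.06368594] 7.7083
```

The pail is gripped, with about 0.45 kg of load showing. The pad and grip estimates agree on a squeeze point of (0.667, 0.086) and a station yaw of -2.1°. Next I'll stand the pail on the pad.

```bash
cat >> h.py <<'E'
def lower(x,y,z0,zmin,base,dz=.001):
    z=z0
    while z>zmin:
        z-=dz; bot.line_to([x,y,z],velocity=.03)
        f=sensors.state()["contact_force"][2]
        if f-base>2.5: break
    return z,f
E
python3 - <<'E'
from h import *
import cv2
x,y=.660,-.116
bot.movep([.55,-.25,.30],[180,0,58])
bot.movep([x,y,.27],[180,0,87.9])
bot.line_to([x,y,.14],velocity=.1); bot.dwell(.2)
b=sensors.state()["contact_force"][2]
print(b,lower(x,y,.136,.127,b))
bot.open_jaws();bot.dwell(.2);print(sensors.state()["contact_force"])
bot.line_to([x,y,.27],velocity=.15)
s=sensors.state();print(s["position"].tolist(),s["ee_rot"].tolist(),s["time"])
im=read_camera("wrist");sc=read_camera("scene")
o=np.hstack([cv2.resize(im,(400,300)),cv2.resize(sc[200:380,220:460],(400,300))]);cv2.imwrite("pics/w3.png",o[...,::-1])
E
```

```text
-3.619539781350975 (0.13, np.float64(4.53599031334378))
[ 0.226712    0.16441611 -0.44244995]
[0.659588705573363, -0.1160253082024582, 0.26877356683709486] [-179.89716998572487, -0.0052367322411064855, 87.90515861940806] 14.3833
```

View pics/w3.png

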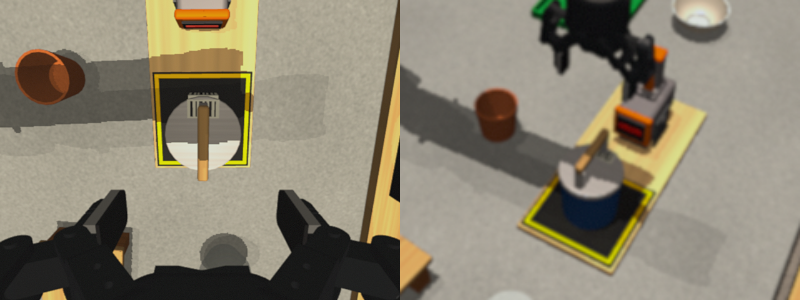

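The pail stands wholly on the pad, label towards the gun, and has been released. Now for the trigger.

```bash
python3 - <<'E'
from h import *
import cv2
x,y=.667,.086
bot.movep([x,y,.27],[180,0,87.9])
bot.line_to([x,y,.125],velocity=.1); bot.dwell(.2)
print(sensors.state()["contact_force"])
bot.close(f_grip=30)
s=sensors.state();print(s["width"],s["grip_force"],s["contact_force"],s["position"],s["time"])
sc=read_camera("side");cv2.imwrite("pics/t.png",cv2.resize(sc[190:340,200:400],(800,600),interpolation=cv2.INTER_CUBIC)[...,::-1])
bot.dwell(1.0)
s=sensors.state();print(s["width"],s["grip_force"],s["contact_force"],s["position"],s["time"])
E
```

```text
[ 0.09325634  0.71670206 -0.37075011]
0.025295351219406705 34.39620494842529 [-4.03685526 -1.6102529   3.02143498] [0.66647003 0.08597763 0.12506573] 17.675
0.025418159883240858 34.42542314529419 [-5.95043183 -1.5341887   4.29852561] [0.66647169 0.08599333 0.12506756] 18.725
```

View pics/t.png

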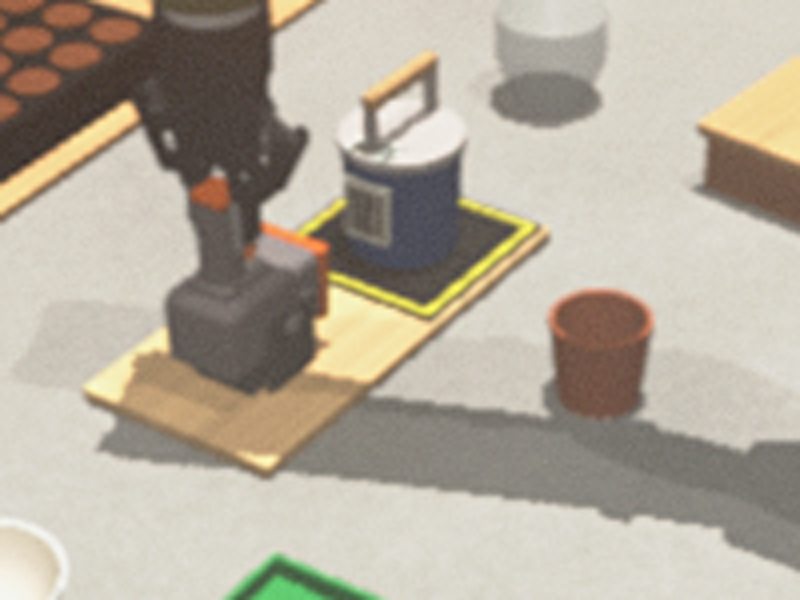

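The width is 25 mm, so the jaws closed across the grip (along x) rather than along y. I had the wrist a quarter turn off, and the trigger wasn't pressed. I'll open, go up, turn 90° and squeeze along y.

```bash
python3 - <<'E'
from h import *
import cv2
x,y=.667,.086
bot.open_jaws(); bot.line_to([x,y,.27],velocity=.15)
bot.movep([x,y,.27],[180,0,-2.1])
print(sensors.state()["joints"].round())
bot.line_to([x,y,.125],velocity=.1); bot.dwell(.2)
print(sensors.state()["contact_force"])
bot.close(f_grip=30)
s=sensors.state();print(s["width"],s["grip_force"],s["contact_force"],s["position"],s["time"])
sc=read_camera("side");cv2.imwrite("pics/t2.png",cv2.resize(sc[190:340,200:400],(800,600),interpolation=cv2.INTER_CUBIC)[...,::-1])
bot.dwell(1.1)
s=sensors.state();print(s["width"],s["grip_force"],s["contact_force"],s["position"],s["time"])
E
```

```text
[   1.   29.  -17.   65.    8.   87. -107.]
[-0.56348113 -0.04217228  0.73415484]
0.03460037243511576 38.41640889644623 [-0.43717861  3.06835163  5.37862597] [0.66756733 0.08696278 0.12611013] 24.1
0.03487699954922767 38.38070869445801 [-0.1657254   1.6443892   5.72690858] [0.6675425  0.08696397 0.12609436] 25.25
```

View pics/t2.png

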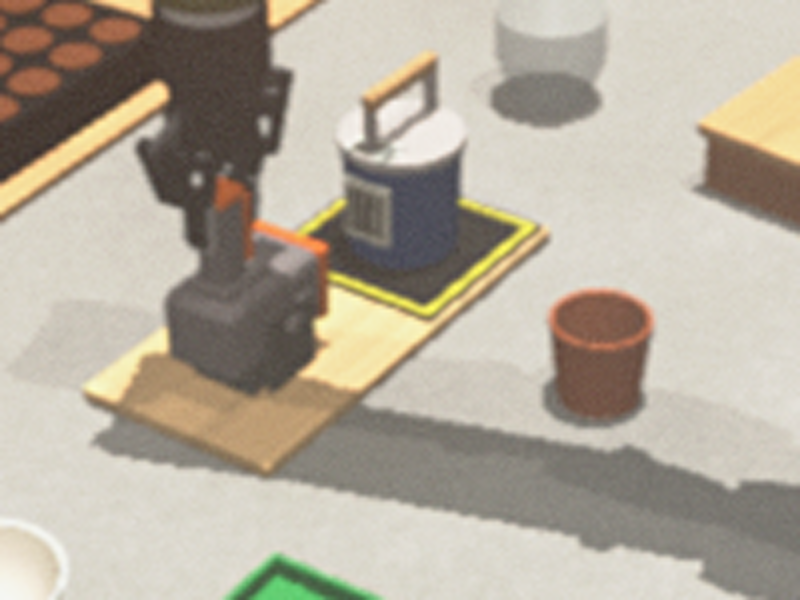

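The width is 35 mm, about the 36 mm expected at full squeeze, and the earlier widths read slightly low by the same amount. The trigger stands upright against the grip and was held in for over a second. I'll release it and carry the pail to the tray.

```bash
python3 - <<'E'
from h import *
import cv2
bot.open_jaws(); bot.dwell(.3); bot.line_to([.667,.086,.27],velocity=.15)
x,y=.660,-.116
bot.movep([x,y,.27],[180,0,87.9])
bot.line_to([x,y,.131],velocity=.12);bot.dwell(.1);print(sensors.state()["contact_force"])
bot.close(f_grip=50);s=sensors.state();print(s["width"],s["grip_force"])
bot.line_to([x,y,.31],velocity=.12)
bot.movep([.53,.02,.32],[180,0,105])
x,y=.444,.315
bot.movep([x,y,.25],[180,0,125])
bot.line_to([x,y,.13],velocity=.1); bot.dwell(.2)
b=sensors.state()["contact_force"][2]
print(b,lower(x,y,.127,.115,b))
bot.open_jaws();bot.dwell(.2)
bot.line_to([x,y,.27],velocity=.15)
print(sensors.state()["time"])
a=read_camera("scene");b=read_camera("side")
o=np.hstack([cv2.resize(a[130:430,150:450],(400,400)),cv2.resize(b[150:450,140:440],(400,400))]);cv2.imwrite("pics/f.png",o[...,::-1])
E
```

```text
[1.1777295  1.45749403 0.07975075]
0.011276775293394754 49.508898854255676
-4.117092490325893 (0.12, np.float64(5.498778884310489))
39.8917
```

View pics/f.png

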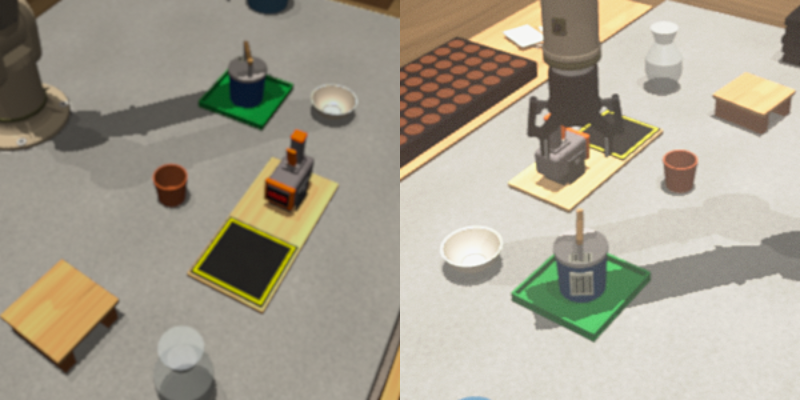

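The pail stands upright near the middle of the tray floor. The trigger is back out, the bystanders haven't moved, and the gripper is clear.

```bash
python3 -c "
from station import workorder;print(workorder.close_job())"
```

```text
the job is handed in; nothing more can be done
None
```

The job is handed in at about 40 s on the robot clock: the pail was scanned on the pad and now stands upright in the green tray, with the vase, bowl and pot unmoved; my first squeeze closed across the grip instead of on the trigger, so I turned the wrist and repeated it.

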